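Close the filter hatch of the bench dust extractor

TASK

Put the loose hatch cover back on the bench dust extractor: lift it off the sloping rest by its ridge, find the slot under the dark keeper plate, which may sit off the middle of the box, and hook the cover's tongue into it while the cover is still tilted, then pivot it down until the roller catch snaps over its rear edge and the cover lies fully flat, and let go. Push it home gently rather than forcing it, and leave everything else on the bench where it is.

Things in the scene. Friction and masses are not known exactly. Their poses are not given: they have to be found in the camera images.
- extractor: Grey box fixed to the bench; origin on the bench under the hatch. Slot at the -x end, nearer the robot, catch at +x, z up. Box x -97..100, y +-80 mm; motor drum on to x 197, top z 102; hose port on +y side to y 100. Filter in the open hatch, top z 50. The cover seats at z 70 on side walls (|y| over 44) and rear ledge (x 60..73), between 6 mm high cheeks at y +-66. Rear wall: face x 73, top z 94.
- seat (a point): Where the cover's body origin lies when it is fully home with the slot in mid position (extractor x -1.5, y 0, z 70 mm); the cover sits as far to +y or -y of it as the slot does. Axes as the extractor's and then the cover's.
- slot_mouth (a point): On the slot's floor at its mouth, middle of the BOX (extractor x -71.5, y 0, z 70 mm, its axes). Slot: 15.5 mm deep to -x, 64 wide, 11 high, under a dark steel keeper plate 100 wide, 7 thick, with a solid foot 18 wide at either end. The keeper is bolted fast anywhere up to 12 mm to +y or -y; this point does not follow it: look or feel for the slot. Floor goes on 11.5 mm to +x.
- roller (a point): Sprung catch: steel roller along y in the middle of the rear wall, 14 mm across, 40 mm long. This point: its axis at rest (extractor x 72.4, z 86.5 mm). It yields up to 7 mm to +x (5 N, plus 1.2 N per mm), lets the rear edge by, then holds it. Takes about 8 N downward at the rear edge (13 N at the ridge) with the cover pushed fully to -x, up to twice that if not.
- cover: Loose grey steel hatch cover, 0.24 to 0.4 kg: plate 140 (x) x 100 (y) x 6 mm; tongue at its -x edge, flush with the underside, 14 long, 60 wide, 6 thick; black ridge across the top, 14 (x) x 70 (y) mm, 32 high, centred at x 10. Origin: centre of the plate's underside, z out of its top. Starts on the rest, tongue low, tilted 25 degrees.
- cover_lip (a point): Middle of the tongue's tip, on the underside: cover x -84, z 0 mm. Axes as the cover. With the cover tilted 25 degrees it enters the slot about 9 mm, at 20 degrees 12 mm, flat 14 mm.
- cover_rear (a point): Middle of the cover's rear edge, on the underside: cover x +70, z 0 mm.
- cover_grip (a point): Grip point in the ridge, 22 mm above the plate's top (cover x +10, z 28 mm); the ridge ends 10 mm above it. Axes as the cover. Grasp across the ridge's 14 mm, fingers along the cover's -z.
- rest: Plywood rest fixed to the bench, 25 degree slope 190 x 150 mm rising towards its +x, with an 18 mm high toe strip at the low end. Origin on the bench under its middle, where the sloping face is 68 mm up.
- sanding_block: Bystander: cork sanding block, 100 x 60 x 28 mm, lying, loose. Origin at its underside.
- screwdriver: Bystander: screwdriver, lying, loose. Origin at its underside.
- glue_bottle: Bystander: glue bottle, 60 mm across, 170 mm tall, standing, loose. Origin at its underside.
- wax_tin: Bystander: round tin, 84 mm across, 60 mm tall, standing, loose. Origin at its underside.
- oak_offcut: Bystander: wood offcut 140 x 50 x 30 mm, lying, loose. Origin at its underside.
- hammer: Bystander: hammer, lying, loose. Origin at its underside.
- pencil_cup: Bystander: open metal cup, 80 mm across, 100 mm tall, standing, loose. Origin at its underside.

How it is judged:
By the outcome, as a careful person would: the job done as asked, in the order asked, and still so for the second after the job is handed in, with the robot touching nothing.
It also fails if it takes over 67 s, if anything falls off the work surface, if the arm or the gripper's body presses on something with over 40 N, if the wrist force passes 120 N, or if a joint passes its speed limit or range.

ROBOT

A 6-joint arm with a two-finger parallel gripper is mounted at the origin on the work surface. World frame = base frame: x ahead of the robot, y to its left, z up, the work surface at z = 0. Lengths are in mm, angles in rad, forces in N, time in s.
With the tool pointing down it reaches from about 400 to 925 mm from the base axis. Payload 12.5 kg.
Tool frame: the origin (TCP) lies on the mounting face of the last link; the fingertips stand 190 mm ahead of it and the grasp point (between the pads) lies 171 mm ahead of it; z points along the fingers, y is the line along which they close (so a half turn about z gives the same grasp; the last joint's range is limited). The gripper opens to 95 mm and grips with 3 to 60 N. Pads are 20 mm wide; open, the fingers measure 119 mm over their backs; the gripper's body (75 mm by 180 mm) begins 59 mm behind the grasp point.
Start: joints at [1.166, 0.491, 1.559, -0, 1.092, -0.106], TCP at [183.96, 597.314, 404.761] pointing down, gripper open.
Joint ranges: [-3.1, 3.1], [-0.84, 2.19], [0.05, 2.79], [-1.13, 4.28], [0.06, 2.93], [-2.69, 2.69]. Speed limits (rad/s): [2.22, 2.22, 2.79, 3.14, 3.14, 3.14].

INTERFACE

Orientations are given as [roll, pitch, yaw] about the fixed x, y, z axes, in that order (R = Rz(yaw) Ry(pitch) Rx(roll)).
In Python, from cell import * gives the robot as it stands.
- The arm moves only by the tool arm_command, never from a script. Its argument "rows" is a list that holds one entry, the list of rows, each a list of 7 numbers: the shift along the tool's x, y, z normalised to -1 to 1, where 1 is 0.15 m, then the turn, a rotation vector about the tool's x, y, z normalised to -1 to 1, where 1 is 360 degrees, then the opening, from -1 (shut) to 1 (fully open). A call has 1 to 10 rows; each row is the pose to reach, as a shift and turn from the pose commanded when the call began, along the tool's axes at that moment, turning the shorter way round; what a row does not reach only later rows make up. A row lasts 1/12 s, in which the tool goes at most 41.7 mm and 7.16 degrees, less where a joint would pass 70% of its speed; a pose out of reach is approached as far as the arm can. A call with a number of a shift or a turn outside -1 to 1 is refused whole. A call with a gripper value outside its range is refused whole. The fingers move at their own pace and stop on an object; the grip force is fixed at half the most. Time passes only in rows, so rows that repeat a pose let the fingers close. It gives the time, the measured TCP pose, the force, the opening and the grip force at its end, in the units of the state.
- state(): the state, without advancing time (a new reading comes with each control period).
- read_camera(name): name is "side" or "top"; returns (picture, depth): 400x640x3 uint8, red, green, blue; 400x640 float32, mm along the optical axis (not along the pixel's ray), 0 where there is no reading.
- get_calibration(name): a dict with "camera_matrix" (3x3 intrinsics, pixels), "position" and "orientation" of the camera in the world. Camera axes: x right, y up, looking along -z (the intrinsics and any distortion apply to the point x, -y, -z); pixel columns grow to the right and rows downward; lengths in mm; the calibration is good to about 2 mm. A picture is of the moment at which its call begins. get_calibration takes no time and is no camera call.
- job_done(): hands the job in; it is judged then, once.
The state is a dict: "t": time; "joints": joint angles; "qvel": joint speeds; "tau": joint torques, N m; "eef_pos": TCP position; "tcp_rot": TCP orientation; "ft_force": force on the tool from outside, world axes, zero at the start; "moment": the same for the moment, N m; "opening": opening from 0.0 (shut) to 1.0 (fully open); "grip_force": force on a finger pad.
Only numpy, scipy, OpenCV 4.12 (cv2) and the standard library are available. Lean on these libraries where they do the work, as an engineer would, in place of code of your own. Each camera call takes 0.05 s, during which the arm holds its last target. There are 200 camera calls.

## Working session

There is one attempt and no reset: what is moved stays moved. The work goes in short steps, Python scripts to look and compute and a tool call to move; the robot and the scene stay as the last step left them, time stands still between calls to the robot, and variables do not carry over. Pictures are saved under pics/ and viewed, at most 10 in all, crops included, and the job is handed in when it is done.

Besides the shell and the picture viewer there is one more tool, called after "Emit:" by a JSON object that holds its "name" and its "arguments", one argument or row to a line. arm_command: Moves the arm, as the interface text tells. Its arguments: {"type":"object","properties":{"rows":{"type":"array","items":{"type":"array","items":{"type":"array","items":{"type":"number","minimum":-1,"maximum":1}}}}},"required":["rows"]}

```bash
mkdir -p pics; ls; python3 - <<'E'
from cell import *
import cv2,numpy as np
s=state();print(s)
for n in("top","side"):
    p,d=read_camera(n);c=get_calibration(n);print(n,c)
    np.savez(f"{n}0.npz",p=p,d=d);cv2.imwrite(f"pics/{n}0.png",p[:,:,::-1])
E
```

```text
pics
{'t': 0.0, 'joints': array([ 1.16642848e+00,  4.91566186e-01,  1.55948640e+00, -3.17856827e-05,
        1.09167560e+00, -1.05609902e-01]), 'qvel': array([-0.00216447,  0.00130533, -0.00170858,  0.00085013,  0.00130605,
       -0.00157945]), 'tau': array([-3.45094370e-03, -6.12652659e+01, -2.58173597e+01,  6.90675876e-02,
        4.83289815e-02, -8.26741052e-05]), 'eef_pos': array([183.92845673, 597.28026736, 404.14478129]), 'tcp_rot': array([-3.14046048e+00, -9.16672503e-05,  2.84284932e+00]), 'ft_force': array([ 0.64904476, -0.32456979,  0.0245122 ]), 'moment': array([0.05671436, 0.04723544, 0.02548541]), 'grip_force': 0.0, 'opening': 1.0019351358827397}
top {'camera_matrix': array([[363.2018259 ,   0.        , 323.19947466],
       [  0.        , 363.2018259 , 204.03726712],
       [  0.        ,   0.        ,   1.        ]]), 'position': array([ 326.33860933,   -1.96056234, 1079.11699054]), 'orientation': array([ 0.20072184,  0.0058965 , -1.60114206])}
side {'camera_matrix': array([[470.49621618,   0.        , 325.10853688],
       [  0.        , 470.49621618, 201.08293292],
       [  0.        ,   0.        ,   1.        ]]), 'position': array([-115.14213275, -842.22393264, 1223.8788914 ]), 'orientation': array([ 0.74857066, -0.0176828 , -0.62814997])}
```

View pics/top0.png

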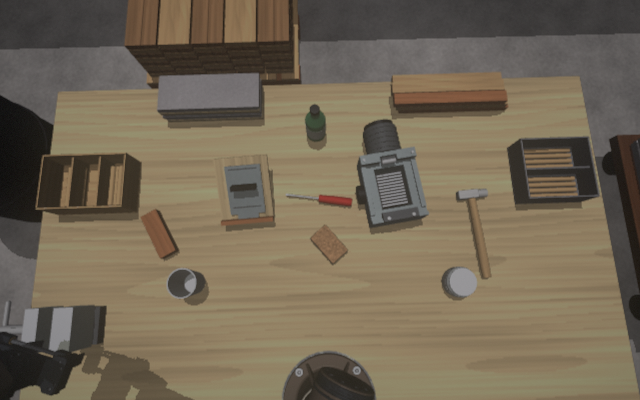

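View pics/side0.png

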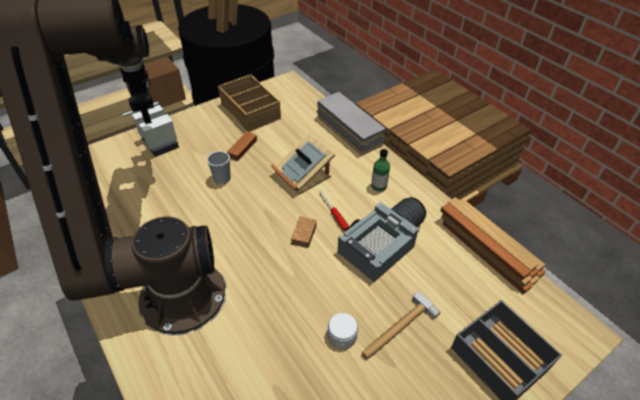

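Top view: the rest with the cover is at about (245,190), with its ridge at (243,187). The extractor is at (392,188), with the keeper at about (398,215) and the roller at about (388,157). World +x is up in the picture.

```bash
cat > h.py <<'E'
import numpy as np,cv2
from scipy.spatial.transform import Rotation as Ro
from cell import *
def R(rpy): return Ro.from_euler('xyz',rpy).as_matrix()
def cloud(n,d,c=None):
    c=c or get_calibration(n);K=c["camera_matrix"]
    v,u=np.mgrid[:400,:640]
    x=(u-K[0,2])/K[0,0]*d;y=(v-K[1,2])/K[1,1]*d
    P=np.stack([x,-y,-d],-1)@R(c["orientation"]).T+c["position"]
    P[d<=0]=np.nan
    return P
def ray(n,uv,z):
    c=get_calibration(n);K=c["camera_matrix"]
    r=R(c["orientation"])@np.array([(uv[0]-K[0,2])/K[0,0],-(uv[1]-K[1,2])/K[1,1],-1])
    return c["position"]+r*(z-c["position"][2])/r[2]
def proj(n,P):
    c=get_calibration(n);K=c["camera_matrix"]
    q=(np.atleast_2d(P)-c["position"])@R(c["orientation"])
    return np.stack([K[0,2]+K[0,0]*q[:,0]/-q[:,2],K[1,2]+K[1,1]*q[:,1]/q[:,2]],-1)
E
python3 - <<'E'
from h import *
def crop(n,x0,y0,w,h,f): 
    p=np.load(n+"0.npz")["p"]; return cv2.resize(p[y0:y0+h,x0:x0+w,::-1],None,fx=f,fy=f,interpolation=cv2.INTER_CUBIC)
a=crop("top",210,145,70,90,5.5);b=crop("top",350,115,80,115,5)
H=max(a.shape[0],b.shape[0])
m=np.zeros((H,a.shape[1]+b.shape[1],3),np.uint8);m[:a.shape[0],:a.shape[1]]=a;m[:b.shape[0],a.shape[1]:]=b
cv2.imwrite("pics/c1.png",m);print(m.shape)
a=crop("side",265,130,75,65,5);b=crop("side",330,190,100,95,4)
m=np.zeros((max(a.shape[0],b.shape[0]),a.shape[1]+b.shape[1],3),np.uint8);m[:a.shape[0],:a.shape[1]]=a;m[:b.shape[0],a.shape[1]:]=b
cv2.imwrite("pics/c2.png",m);print(m.shape)
for n in("top","side"):
    d=np.load(n+"0.npz")["d"];P=cloud(n,d)
    # table plane check
    m=(abs(P[...,2])<15)&(P[...,0]>300)&(P[...,0]<800)&(abs(P[...,1])<600)
    print(n,m.sum(),np.nanmedian(P[m][:,2]),np.std(P[m][:,2]))
    np.save(n+"P.npy",P)
E
```

```text
(575, 785, 3)
(380, 775, 3)
top 50030 0.5137666627939552 2.4055704296166316
side 31099 -0.5237942498872599 3.2761989481868024
```

View pics/c1.png

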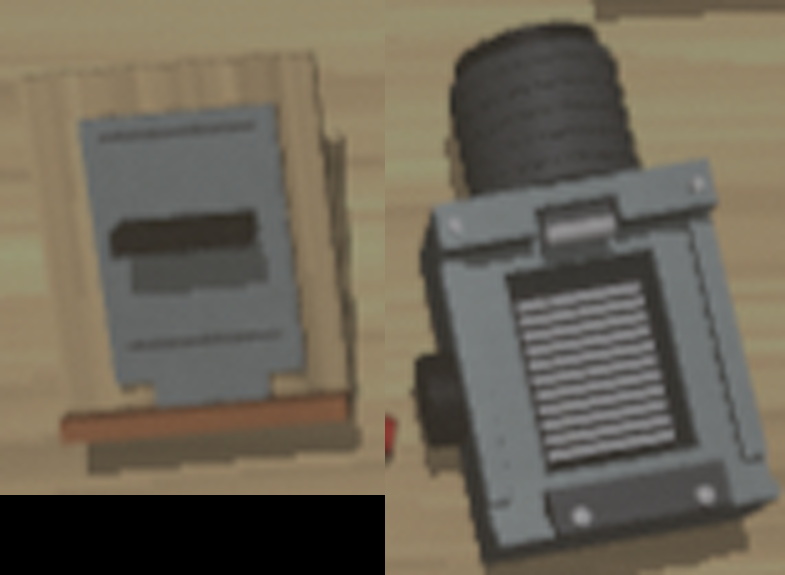

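View pics/c2.png

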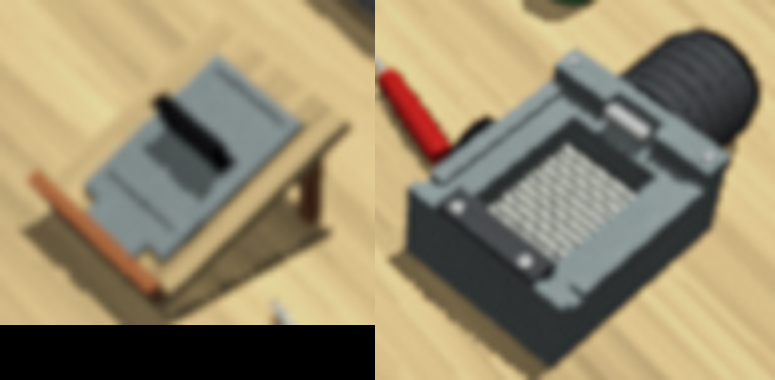

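c1: cover plate corners are at about (80,122), (277,104), (305,370) and (120,388), with the tongue at (158..272, ~400) and the ridge top at (110..257, 212..257). On the extractor, the keeper is at (545..733, 461..538) with screws at (582,516) and (706,494), and the hatch opening's rear corners are at (507,275) and (655,252). c2 shows the same objects from the side. I'll fit the poses from these points.

```bash
cat > fit.py <<'E'
from h import *
from scipy.optimize import least_squares
T=lambda l,ox,oy,f,sx=0:np.array([[(a-sx+.5)/f-.5+ox,(b+.5)/f-.5+oy] for a,b in l])
S=25*np.pi/180
def run(name,obs,model,x0):
    def res(x,per=False):
        r=[]
        for cam,pts,uv in obs:
            r.append(proj(cam,model(x,np.array(pts,float)))-uv)
        return r if per else np.concatenate(r).ravel()
    for sel in ([0],[1],[0,1]):
        o=[obs[i] for i in sel]
        f=lambda x:np.concatenate([(proj(c,model(x,np.array(p,float)))-u).ravel() for c,p,u in o])
        s=least_squares(f,x0,loss="soft_l1",f_scale=.5,x_scale=[10,10,.05,5])
        print(name,sel,s.x.round(3),"rms",np.sqrt(np.mean(s.fun**2)).round(2))
        if len(sel)==2 or 1: 
            for c,p,u in o: print((proj(c,model(s.x,np.array(p,float)))-u).round(1).tolist())
    return s.x
def mext(x,p):  # x,y,yaw,dy ; 4th column=1 if on keeper
    q=p[:,:3]+np.outer(p[:,3],[0,x[3],0]); return q@R([0,0,x[2]]).T+[x[0],x[1],0]
def mcov(x,p): return p@R([0,-S,x[2]]).T+[x[0],x[1],x[3]]
if __name__=="__main__":
    te=[[100,80,94,0],[100,-80,94,0],[60,44,70,0],[60,-44,70,0],[-97,80,76,0],[-97,-80,76,0],[-71.5,50,88,1],[-71.5,-50,88,1],[-97,50,88,1],[-97,-50,88,1]]
    ut=T([(433,207),(708,160),(507,275),(655,252),(490,556),(777,493),(545,492),(724,461),(557,538),(733,500)],350,115,5,385)
    se=[[100,80,94,0],[100,-80,94,0],[-97,80,76,0],[-97,-80,76,0],[-71.5,50,88,1],[-71.5,-50,88,1],[-97,50,88,1],[-97,-50,88,1]]
    us=T([(572,50),(728,157),(410,185),(553,300),(467,190),(552,265),(443,203),(532,275)],330,190,4,375)
    E=run("ext",[("top",te,ut),("side",se,us)],mext,[560,-170,.2,0])
    tc=[[70,50,6],[70,-50,6],[-70,-50,6],[-70,50,6],[-84,30,6],[-84,-30,6],[17,35,38],[17,-35,38],[3,-35,38],[3,35,38]]
    uc=T([(80,122),(277,104),(305,370),(120,388),(158,407),(272,395),(110,228),(255,212),(258,243),(113,257)],210,145,5.5)
    sc=[[70,50,6],[70,-50,6],[-70,-50,6],[-70,50,6],[17,35,38],[17,-35,38]]
    uc2=T([(218,58),(300,125),(155,260),(88,188),(157,97),(233,155)],265,130,5)
    C=run("cov",[("top",tc,uc),("side",sc,uc2)],mcov,[560,220,.1,70])
E
python3 fit.py
python3 - <<'E'
import numpy as np
P=np.load('topP.npy')
print(P[188,392].round(),P[200,245].round(),P[187,243].round())
E
```

```text
ext [0] [ 5.75403e+02 -2.02027e+02  1.42000e-01 -1.33000e+00] rms 0.67
[[-0.0, -0.1], [0.0, 0.1], [-0.7, 0.0], [-0.5, -0.4], [1.5, -1.3], [0.2, 1.6], [0.3, -0.0], [-0.2, 0.0], [-0.2, -0.3], [0.1, 1.2]]
ext [1] [ 5.77013e+02 -1.99068e+02  1.19000e-01 -8.68000e+00] rms 1.17
[[1.3, -1.3], [0.0, -0.1], [-1.6, -0.2], [0.1, 2.5], [-1.1, -1.0], [1.3, -0.2], [-1.0, 0.2], [0.4, 2.0]]
ext [0, 1] [ 5.75532e+02 -2.01163e+02  1.35000e-01 -3.26600e+00] rms 1.05
[[-0.1, -0.3], [-0.0, 0.2], [-0.9, -0.1], [-0.6, -0.4], [0.9, -1.5], [-0.3, 1.7], [0.5, -0.3], [0.1, 0.1], [-0.1, -0.5], [0.3, 1.2]]
[[0.7, -0.8], [0.0, 0.1], [-1.6, 0.9], [0.8, 3.3], [-2.2, -1.0], [0.6, -0.5], [-2.0, 0.2], [-0.2, 1.8]]
cov [0] [5.82574e+02 2.17724e+02 5.30000e-02 7.29700e+01] rms 0.51
[[0.0, -0.7], [-0.0, -0.3], [0.6, -0.4], [-0.4, -0.8], [0.3, -0.1], [0.3, 0.3], [0.0, 0.4], [-0.8, 1.2], [-0.7, 0.5], [0.2, 0.1]]
cov [1] [6.02071e+02 2.47250e+02 5.70000e-02 3.41720e+01] rms 1.12
[[-0.2, 0.3], [0.1, 0.7], [1.9, 0.2], [-0.7, -0.1], [1.4, -0.2], [-2.2, -1.8]]
cov [0, 1] [5.84627e+02 2.20016e+02 5.40000e-02 6.34510e+01] rms 0.82
[[0.1, -0.3], [-0.3, 0.0], [0.4, -0.5], [-0.3, -0.9], [0.3, -0.3], [0.1, 0.2], [0.1, 0.5], [-1.0, 1.3], [-0.9, 0.6], [0.3, 0.2]]
[[0.1, -0.2], [0.8, 0.6], [1.8, 0.7], [-1.1, -0.0], [1.4, -0.5], [-2.0, -1.9]]
[nan nan nan] [552. 222.  61.] [579. 217. 109.]
```

```bash
cat > m2.py <<'E'
from h import *
import sys
def blobs(n,pts):
    p=np.load(n+"0.npz")["p"].astype(float).mean(2);out=[]
    for u,v in pts:
        u,v=int(round(u)),int(round(v));w=p[v-2:v+3,u-2:u+3]
        w=np.clip(w-np.median(w)-8,0,None);yy,xx=np.mgrid[-2:3,-2:3]
        out.append((u+(w*xx).sum()/w.sum(),v+(w*yy).sum()/w.sum()))
    return out
for n,pts in(("top",[((582-385)/5+350,115+516/5),((706-385)/5+350,115+494/5),((457-385)/5+350,115+225/5),((698-385)/5+350,115+184/5)]),
  ("side",[((457-375)/4+330,190+206/4),((524-375)/4+330,190+261/4),((575-375)/4+330,190+62/4),((708-375)/4+330,190+157/4)])):
    b=blobs(n,pts);q=np.array([ray(n,x,z) for x,z in zip(b,(90,90,95.5,95.5))])
    print(n,np.round(b,2).tolist(),q.round(1).tolist())
    dk=q[0]-q[1];dr=q[2]-q[3]
    ya=[np.arctan2(-d[0],d[1]) for d in(dk,dr)];km,rm=(q[0]+q[1])/2,(q[2]+q[3])/2
    print(" spacing",np.linalg.norm(dk),np.linalg.norm(dr),"yaw",ya,"km",km,"rm",rm)
    for y in (ya[0],ya[1],np.mean(ya),.135,.142):
        e=R([0,0,y]).T@(km-rm);print("  yaw %.3f keeper rel rear: x %.1f y %.1f"%(y,e[0],e[1]))
# cover plane from depth
for n in("top","side"):
    P=np.load(n+"P.npy");p=np.load(n+"0.npz")["p"]
    c=np.array([[70,50,6],[70,-50,6],[-70,-50,6],[-70,50,6]])*[.85,.85,1]
    W=c@R([0,-25*np.pi/180,.054]).T+[583.5,219,68]
    m=np.zeros((400,640),np.uint8);cv2.fillPoly(m,[proj(n,W).round().astype(np.int32)],1)
    Q=P[(m>0)];Q=Q[np.isfinite(Q[:,0])]
    nrm=R([0,-25*np.pi/180,.054])[:,2]
    h=Q@nrm; med=np.median(h); k=abs(h-med)<8; 
    A=np.c_[Q[k][:,:2],np.ones(k.sum())];co=np.linalg.lstsq(A,Q[k][:,2],rcond=None)[0]
    print(n,"plane slope deg",np.degrees(np.arctan(np.hypot(*co[:2]))),"uphill yaw",np.arctan2(co[1],co[0]),"z top at 583.5,219:",co@[583.5,219,1],k.sum())
    for z0,box in ((None,[(515,-180),(560,-120)]),):pass
    hi=Q[h-med>20]; print("  ridge pts",len(hi),hi.mean(0).round(1) if len(hi) else "")
    # extractor flat levels
    e=np.round(np.nanmedian(P[...,2][(abs(P[...,0]-575)<90)&(abs(P[...,1]+200)<80)&(P[...,2]>60)&(P[...,2]<82)]),1);print("  ext wall z",e)
E
python3 m2.py
```

```text
top [[388.86, 217.86], [413.71, 213.38], [363.55, 159.46], [412.27, 151.15]] [[483.1, -181.9, 90.0], [493.5, -251.2, 90.0], [651.7, -120.4, 95.5], [672.0, -260.1, 95.5]]
 spacing 70.10664700604404 141.1346666893178 yaw [np.float64(0.14800116335617033), np.float64(0.14385583708725158)] km [ 488.30916058 -216.52167057   90.        ] rm [ 661.85255844 -190.23396408   95.5       ]
  yaw 0.148 keeper rel rear: x -175.5 y -0.4
  yaw 0.144 keeper rel rear: x -175.5 y -1.1
  yaw 0.146 keeper rel rear: x -175.5 y -0.8
  yaw 0.135 keeper rel rear: x -175.5 y -2.7
  yaw 0.142 keeper rel rear: x -175.5 y -1.5
side [[350.1, 241.14], [367.07, 254.84], [379.06, 204.28], [413.17, 228.34]] [[484.5, -180.5, 90.0], [494.1, -250.4, 90.0], [652.8, -118.3, 95.5], [673.9, -257.5, 95.5]]
 spacing 70.54026991671832 140.70654621986623 yaw [np.float64(0.1352643404940815), np.float64(0.15019999144464982)] km [ 489.29772674 -215.44760624   90.        ] rm [ 663.33674057 -187.91022086   95.5       ]
  yaw 0.135 keeper rel rear: x -176.2 y -3.8
  yaw 0.150 keeper rel rear: x -176.2 y -1.2
  yaw 0.143 keeper rel rear: x -176.2 y -2.5
  yaw 0.135 keeper rel rear: x -176.2 y -3.9
  yaw 0.142 keeper rel rear: x -176.2 y -2.6
top plane slope deg 24.897912807700518 uphill yaw 0.06337339872465808 z top at 583.5,219: 77.06858960045602 1170
  ridge pts 144 [575.9 218.5 107.7]
  ext wall z 71.0
side plane slope deg 24.59376286398084 uphill yaw 0.012394550403381317 z top at 583.5,219: 74.07430152619301 567
  ridge pts 62 [576.8 208.1 105.2]
  ext wall z 70.6
```

```bash
cat > nav.py <<'E'
from h import *
import pickle,os
S25=np.radians(25)
def load():
    if os.path.exists("cmd.pkl"): return pickle.load(open("cmd.pkl","rb"))
    return np.array([183.96,597.314,404.761]),R([np.pi,0,2.84285])
def apply(row):
    p,r=load(); p=p+r@(np.array(row[:3])*150); r=r@Ro.from_rotvec(np.array(row[3:6])*2*np.pi).as_matrix()
    pickle.dump((p,r),open("cmd.pkl","wb"))
def tool(C,yaw,tilt,back=0,g=28):   # cover origin, yaw, tilt(rad) -> TCP pose gripping at cover (10,0,g), backed off
    Rc=R([0,-tilt,yaw]); Rt=np.c_[Rc[:,1],Rc[:,0],-Rc[:,2]]
    return np.array(C)+Rc@[10,0,g+171+back],Rt
def row(P,Rt,frac=1.):
    p,r=load(); v=(r.T@(P-p))*frac/150; w=Ro.from_matrix(r.T@Rt).as_rotvec()*frac/(2*np.pi)
    return [round(float(x),3) for x in v]+[round(float(x),4) for x in w]
def meas():
    s=state();p,r=load();Rm=R(s["tcp_rot"])
    print("t %.2f pos"%s["t"],s["eef_pos"].round(1),"err",(s["eef_pos"]-p).round(1),"rot err deg",np.degrees(Ro.from_matrix(r.T@Rm).as_rotvec()).round(2),"F",s["ft_force"].round(1),"M",s["moment"].round(2),"open",round(s["opening"],3),"grip",round(s["grip_force"],1),"q",s["joints"].round(2))
def coverpose(g=28): # cover origin/yaw/tilt from measured tcp
    s=state();r=R(s["tcp_rot"]);Rc=np.c_[r[:,1],r[:,0],-r[:,2]]
    return s["eef_pos"]-Rc@[10,0,g+171],Rc
E
python3 - <<'E'
from nav import *
P,Rt=tool([583.3,218,68.5],.056,S25,100);print(P)
for f in(1/3,):print(row(P,Rt,f))
print(row(P,Rt))
print(ray("top",(316,125),80))
E
```

```text
[466.18409561 211.43464493 343.71221094]
[-0.852, -0.635, 0.136, -0.0202, -0.0141, 0.0634]
[-2.555, -1.905, 0.407, -0.0606, -0.0422, 0.1903]
[767.21120568  11.71071583  80.        ]
```

Emit:
{"name": "arm_command", "arguments": {
  "rows": [
    [[-0.852,-0.635,0.136,-0.0202,-0.0141,0.0634,0.2],[-0.852,-0.635,0.136,-0.0202,-0.0141,0.0634,0.2],[-0.852,-0.635,0.136,-0.0202,-0.0141,0.0634,0.2],[-0.852,-0.635,0.136,-0.0202,-0.0141,0.0634,0.2],[-0.852,-0.635,0.136,-0.0202,-0.0141,0.0634,0.2],[-0.852,-0.635,0.136,-0.0202,-0.0141,0.0634,0.2]]
  ]
}}

```text
t: 0.6
eef_pos: [279.0, 467.6, 384.3]
tcp_rot: [3.001, 0.061, 2.437]
ft_force: [-0.1, -0.6, -0.4]
opening: 0.642
grip_force: 0.0
```

```bash
python3 - <<'E'
from nav import *
apply([-0.852,-0.635,0.136,-0.0202,-0.0141,0.0634]);meas()
P,Rt=tool([583.3,218,68.5],.056,S25,100)
print(row(P,Rt,.5))
E
```

```text
t 0.60 pos [279.  467.6 384.3] err [ 0.9 -1.  -0.1] rot err deg [ 0.04 -0.01  0.14] F [-0.1 -0.6 -0.4] M [-0.12  0.12 -0.04] open 0.642 grip 0.0 q [ 0.92  0.39  1.81 -0.09  0.81  0.11]
[-1.022, -0.275, 0.161, -0.0202, -0.014, 0.0635]
```

Emit:
{"name": "arm_command", "arguments": {
  "rows": [
    [[-0.98,-0.264,0.155,-0.0194,-0.0135,0.061,0.2],[-0.98,-0.264,0.155,-0.0194,-0.0135,0.061,0.2],[-0.98,-0.264,0.155,-0.0194,-0.0135,0.061,0.2],[-0.98,-0.264,0.155,-0.0194,-0.0135,0.061,0.2],[-0.98,-0.264,0.155,-0.0194,-0.0135,0.061,0.2],[-0.98,-0.264,0.155,-0.0194,-0.0135,0.061,0.2]]
  ]
}}

```text
t: 1.1
eef_pos: [368.7, 345.4, 364.7]
tcp_rot: [2.853, 0.062, 2.046]
ft_force: [-0.3, 0.3, 0.4]
opening: 0.6
grip_force: 0.0
```

```bash
python3 - <<'E'
from nav import *
apply([-0.98,-0.264,0.155,-0.0194,-0.0135,0.061]);meas()
P,Rt=tool([583.3,218,68.5],.056,S25,100)
print(row(P,Rt))
E
```

```text
t 1.10 pos [368.7 345.4 364.7] err [ 0.5  0.1 -0. ] rot err deg [ 0.02 -0.    0.04] F [-0.3  0.3  0.4] M [-0.09  0.14 -0.07] open 0.6 grip 0.0 q [ 0.64  0.35  1.95 -0.19  0.58  0.3 ]
[-1.082, 0.106, 0.249, -0.021, -0.0146, 0.0659]
```

Emit:
{"name": "arm_command", "arguments": {
  "rows": [
    [[-0.98,0.096,0.225,-0.021,-0.0146,0.0659,0.2],[-0.98,0.096,0.225,-0.021,-0.0146,0.0659,0.2],[-0.98,0.096,0.225,-0.021,-0.0146,0.0659,0.2],[-0.98,0.096,0.225,-0.021,-0.0146,0.0659,0.2],[-0.98,0.096,0.225,-0.021,-0.0146,0.0659,0.2],[-0.98,0.096,0.225,-0.021,-0.0146,0.0659,0.2]]
  ]
}}

```text
t: 1.6
eef_pos: [457.3, 224.8, 345.6]
tcp_rot: [2.706, 0.0, 1.628]
ft_force: [0.0, -0.9, 0.3]
opening: 0.6
grip_force: 0.0
```

```bash
python3 - <<'E'
from nav import *
apply([-0.98,0.096,0.225,-0.021,-0.0146,0.0659]);meas()
for b in (100,20):
  P,Rt=tool([583.3,218,68.5],.056,S25,b)
  print(row(P,Rt))
E
```

```text
t 1.60 pos [457.3 224.8 345.6] err [ 0.3  0.7 -0.1] rot err deg [ 0.03  0.01 -0.04] F [ 0.  -0.9  0.3] M [-0.13  0.34  0.06] open 0.6 grip 0.0 q [ 0.35  0.38  1.99 -0.33  0.38  0.58]
[-0.088, 0.045, 0.036, 0.0, 0.0, 0.0]
[-0.087, 0.045, 0.569, 0.0, 0.0, 0.0]
```

Emit:
{"name": "arm_command", "arguments": {
  "rows": [
    [[-0.088,0.045,0.1,0,0,0,0.2],[-0.088,0.045,0.35,0,0,0,0.2],[-0.088,0.045,0.57,0,0,0,0.2],[-0.088,0.045,0.57,0,0,0,0.2]]
  ]
}}

```text
t: 1.93
eef_pos: [500.2, 215.0, 266.7]
tcp_rot: [2.711, 0.002, 1.63]
ft_force: [-0.9, -1.1, -1.1]
opening: 0.599
grip_force: 0.0
```

```bash
python3 - <<'E'
from nav import *
apply([-0.088,0.045,0.57,0,0,0]);meas()
im=[]
for n,(x,y,w,h) in(("top",(200,120,100,120)),("side",(245,90,110,120))):
    p,d=read_camera(n);im.append(cv2.resize(p[y:y+h,x:x+w,::-1],(w*480//h,480),interpolation=cv2.INTER_CUBIC))
cv2.imwrite("pics/g1.png",np.hstack(im)[:,:800])
E
```

```text
t 1.93 pos [500.2 215.  266.7] err [ 0.3  1.8 -4.4] rot err deg [ 0.35 -0.   -0.21] F [-0.9 -1.1 -1.1] M [-0.11  0.38 -0.03] open 0.599 grip 0.0 q [ 0.3   0.54  1.97 -0.46  0.23  0.67]
```

View pics/g1.png

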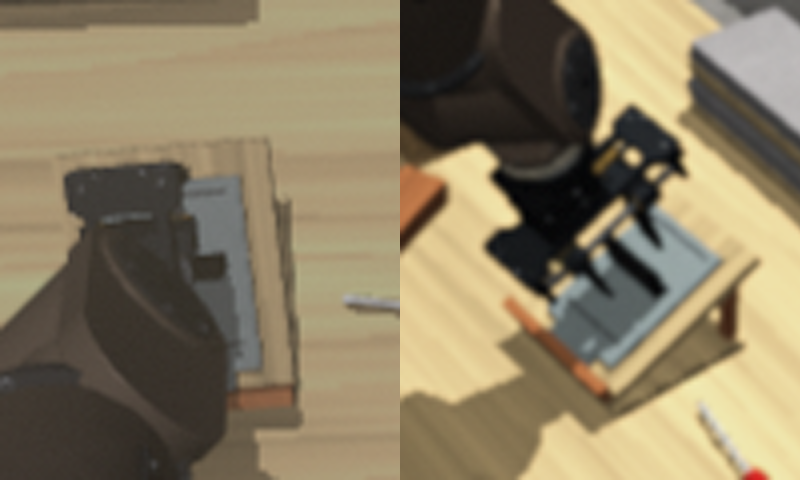

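The fingers straddle the ridge, at about (595,290) and (655,240) in the side crop, with the ridge running between them up to (665,290). I'll let the arm settle, then check.

Emit:
{"name": "arm_command", "arguments": {
  "rows": [
    [[0,0,0,0,0,0,0.2],[0,0,0,0,0,0,0.2],[0,0,0,0,0,0,0.2]]
  ]
}}

```text
t: 2.28
eef_pos: [499.4, 213.8, 272.8]
tcp_rot: [2.703, -0.001, 1.628]
ft_force: [-0.5, -0.4, -0.5]
opening: 0.597
grip_force: 0.0
```

```bash
python3 - <<'E'
from nav import *
meas();s=state();r=R(s["tcp_rot"])
tips=[s["eef_pos"]+r@[0,a,185] for a in(-32,32)]
print("tips in side crop",((proj("side",tips)-[245,90])*4+[400,0]).round())
Rc=R([0,-S25,.056]);C=np.array([583.3,218,68.5])
print("ridge ends side crop",((proj("side",C+np.array([[10,35,38],[10,-35,38]])@Rc.T)-[245,90])*4+[400,0]).round())
print("ridge ends top crop",((proj("top",C+np.array([[10,35,38],[10,-35,38]])@Rc.T)-[200,120])*4).round())
E
```

```text
t 2.28 pos [499.4 213.8 272.8] err [-0.5  0.5  1.7] rot err deg [-0.14  0.05 -0.04] F [-0.5 -0.4 -0.5] M [-0.09  0.32  0.01] open 0.597 grip 0.0 q [ 0.3   0.53  1.97 -0.46  0.23  0.66]
tips in side crop [[603. 282.]
 [654. 233.]]
ridge ends side crop [[604. 237.]
 [651. 278.]]
ridge ends top crop [[121. 276.]
 [223. 268.]]
```

Emit:
{"name": "arm_command", "arguments": {
  "rows": [
    [[0,0,0.05,0,0,0,0.0],[0,0,0.1,0,0,0,0.0],[0,0,0.113,0,0,0,0.0],[0,0,0.113,0,0,0,0.0],[0,0,0.113,0,0,0,0.0],[0,0,0.12,0,0,0,0.0],[0,0,0.127,0,0,0,0.0],[0,0,0.127,0,0,0,0.0]]
  ]
}}

```text
t: 2.95
eef_pos: [508.0, 213.7, 253.7]
tcp_rot: [2.705, -0.0, 1.627]
ft_force: [-0.2, -0.0, -0.3]
opening: 0.5
grip_force: 0.0
```

```bash
python3 - <<'E'
from nav import *
apply([0,0,.127,0,0,0]);meas()
E
```

```text
t 2.95 pos [508.  213.7 253.7] err [ 0.  -0.  -0.1] rot err deg [-0.    0.    0.01] F [-0.2 -0.  -0.3] M [-0.14  0.26 -0.02] open 0.5 grip 0.0 q [ 0.29  0.57  1.97 -0.51  0.2   0.72]
```

Emit:
{"name": "arm_command", "arguments": {
  "rows": [
    [[0,0,0.007,0,0,0,0.0],[0,0,0.013,0,0,0,0.0],[0,0,0.02,0,0,0,0.0],[0,0,0.02,0,0,0,0.0]]
  ]
}}

```text
t: 3.28
eef_pos: [509.3, 213.8, 250.9]
tcp_rot: [2.705, -0.0, 1.627]
ft_force: [-1.0, 0.2, -0.3]
opening: 0.5
grip_force: 0.0
```

```bash
python3 - <<'E'
from nav import *
apply([0,0,.02,0,0,0]);meas()
E
```

```text
t 3.28 pos [509.3 213.8 250.9] err [ 0.  -0.  -0.2] rot err deg [0. 0. 0.] F [-1.   0.2 -0.3] M [-0.12  0.32 -0.04] open 0.5 grip 0.0 q [ 0.29  0.58  1.97 -0.52  0.2   0.73]
```

Emit:
{"name": "arm_command", "arguments": {
  "rows": [
    [[0,0,0.005,0,0,0,0.0],[0,0,0.01,0,0,0,0.0],[0,0,0.015,0,0,0,0.0],[0,0,0.015,0,0,0,0.0]]
  ]
}}

```text
t: 3.62
eef_pos: [509.5, 213.8, 250.2]
tcp_rot: [2.704, 0.0, 1.627]
ft_force: [-12.3, -1.5, 18.1]
opening: 0.499
grip_force: 10.7
```

```bash
python3 - <<'E'
from nav import *
apply([0,0,.015,0,0,0]);meas()
E
```

```text
t 3.62 pos [509.5 213.8 250.2] err [-0.7  0.   1.1] rot err deg [-0.05 -0.01 -0.  ] F [-12.3  -1.5  18.1] M [-0.29  1.01 -0.1 ] open 0.499 grip 10.7 q [ 0.29  0.58  1.97 -0.53  0.2   0.74]
```

Emit:
{"name": "arm_command", "arguments": {
  "rows": [
    [[0,0,-0.02,0,0,0,0.0],[0,0,-0.02,0,0,0,-0.4],[0,0,-0.02,0,0,0,-1],[0,0,-0.02,0,0,0,-1],[0,0,-0.02,0,0,0,-1],[0,0,-0.02,0,0,0,-1],[0,0,-0.02,0,0,0,-1],[0,0,-0.02,0,0,0,-1]]
  ]
}}

```text
t: 4.28
eef_pos: [509.4, 213.8, 251.9]
tcp_rot: [2.704, -0.001, 1.627]
ft_force: [4.2, 1.1, -0.6]
opening: 0.146
grip_force: 30.0
```

```bash
python3 - <<'E'
from nav import *
apply([0,0,-.02,0,0,0]);meas()
c,Rc=coverpose(26.7);print(c.round(1))
E
```

```text
t 4.28 pos [509.4 213.8 251.9] err [0.5 0.1 0.2] rot err deg [-0.09  0.04  0.02] F [ 4.2  1.1 -0.6] M [ 0.01 -0.44 -0.07] open 0.146 grip 30.0 q [ 0.29  0.57  1.97 -0.52  0.2   0.73]
[584.1 218.1  68.7]
```

Emit:
{"name": "arm_command", "arguments": {
  "rows": [
    [[0,0,-0.03,0,0,0,-1],[0,0,-0.1,0,0,0,-1],[0,0,-0.2,0,0,0,-1],[0,0,-0.3,0,0,0,-1],[0,0,-0.4,0,0,0,-1],[0,0,-0.5,0,0,0,-1],[0,0.05,-0.6,0,0,0,-1],[0,0.1,-0.7,0,0,0,-1],[0,0.1,-0.7,0,0,0,-1],[0,0.1,-0.7,0,0,0,-1]]
  ]
}}

```text
t: 5.12
eef_pos: [477.8, 211.9, 353.1]
tcp_rot: [2.705, 0.0, 1.627]
ft_force: [-0.9, -0.7, -4.1]
opening: 0.152
grip_force: 30.0
```

```bash
cat >> nav.py <<'E'
E0=np.array([576.3,-201.7,0]);YE=.145;DY=-1.5;G=26.7
def hook(lx,lz,tilt=S25,dy=DY,yaw=YE,g=G):  # lip at extractor x=-71.5+lx, z=70+lz
    lip=E0+R([0,0,yaw])@[-71.5+lx,dy,70+lz]
    C=lip+R([0,-tilt,yaw])@[84,0,0]
    return tool(C,yaw,tilt,0,g)
def where(g=G):  # measured lip in extractor coordinates (dx from mouth, y, z above floor), tilt, yaw
    c,Rc=coverpose(g);lip=c+Rc@[-84,0,0];q=R([0,0,YE]).T@(lip-E0)
    print("lip rel mouth",(q-[-71.5,0,70]).round(1),"tilt %.1f yaw-YE %.2f"%(np.degrees(np.arcsin(Rc[2,0])),np.degrees(np.arctan2(Rc[1,0],Rc[0,0])-YE)))
E
python3 - <<'E'
from nav import *
apply([0,.1,-.7,0,0,0]);meas()
P,Rt=hook(12,60);print(P.round())
print(row(P,Rt,1/3))
E
```

```text
t 5.12 pos [477.8 211.9 353.1] err [-0.3 -0.1 -0.2] rot err deg [-0.01 -0.    0.01] F [-0.9 -0.7 -4.1] M [-0.12  0.5  -0.03] open 0.152 grip 30.0 q [ 0.31  0.38  1.95 -0.27  0.4   0.48]
[ 519. -212.  349.]
[-0.945, 0.031, 0.025, 0.0, 0.002, -0.0043]
```

Emit:
{"name": "arm_command", "arguments": {
  "rows": [
    [[-0.15,0.005,0.004,0,0,-0.001,-1],[-0.38,0.012,0.01,0,0.001,-0.002,-1],[-0.6,0.02,0.015,0,0.001,-0.003,-1],[-0.8,0.025,0.02,0,0.002,-0.004,-1],[-0.945,0.031,0.025,0,0.002,-0.0043,-1]]
  ]
}}

```text
t: 5.53
eef_pos: [491.5, 68.8, 350.2]
tcp_rot: [2.708, 0.0, 1.656]
ft_force: [1.0, -0.3, -3.8]
opening: 0.149
grip_force: 30.0
```

```bash
python3 - <<'E'
from nav import *
apply([-.945,.031,.025,0,.002,-.0043]);meas()
P,Rt=hook(12,60)
print(row(P,Rt,1/2))
E
```

```text
t 5.53 pos [491.5  68.8 350.2] err [-0.4 -2.1 -1.7] rot err deg [ 0.17 -0.02  0.04] F [ 1.  -0.3 -3.8] M [-0.17  0.48  0.  ] open 0.149 grip 30.0 q [-0.    0.35  2.02  0.11  0.34 -0.18]
[-0.946, 0.005, 0.013, 0.0, 0.002, -0.0043]
```

Emit:
{"name": "arm_command", "arguments": {
  "rows": [
    [[-0.2,0.001,0.003,0,0,-0.001,-1],[-0.4,0.002,0.006,0,0.001,-0.002,-1],[-0.6,0.003,0.009,0,0.001,-0.003,-1],[-0.8,0.004,0.011,0,0.002,-0.004,-1],[-0.946,0.005,0.013,0,0.002,-0.0043,-1]]
  ]
}}

```text
t: 5.95
eef_pos: [505.3, -72.6, 348.7]
tcp_rot: [2.708, -0.001, 1.685]
ft_force: [0.3, 0.3, -3.1]
opening: 0.148
grip_force: 30.0
```

```bash
python3 - <<'E'
from nav import *
apply([-.946,.005,.013,0,.002,-.0043]);meas()
P,Rt=hook(12,60)
print(row(P,Rt))
E
```

```text
t 5.95 pos [505.3 -72.6 348.7] err [-0.3 -2.2 -1.7] rot err deg [0.16 0.01 0.07] F [ 0.3  0.3 -3.1] M [-0.17  0.44 -0.07] open 0.148 grip 30.0 q [-0.3   0.37  1.99  0.43  0.42 -0.77]
[-0.945, -0.021, 0.002, 0.0, 0.002, -0.0042]
```

Emit:
{"name": "arm_command", "arguments": {
  "rows": [
    [[-0.2,-0.004,0,0,0,-0.001,-1],[-0.4,-0.01,0,0,0.001,-0.002,-1],[-0.6,-0.015,0,0,0.001,-0.003,-1],[-0.8,-0.018,0.001,0,0.002,-0.004,-1],[-0.945,-0.021,0.002,0,0.002,-0.0042,-1],[-0.945,-0.021,0.002,0,0.002,-0.0042,-1],[-0.945,-0.021,0.002,0,0.002,-0.0042,-1],[-0.945,-0.021,0.002,0,0.002,-0.0042,-1]]
  ]
}}

```text
t: 6.62
eef_pos: [518.8, -211.2, 347.4]
tcp_rot: [2.708, -0.002, 1.715]
ft_force: [-0.6, 0.5, -3.0]
opening: 0.147
grip_force: 30.0
```

```bash
python3 - <<'E'
from nav import *
apply([-.945,-.021,.002,0,.002,-.0042]);meas();where()
im=[]
for n,(x,y,w,h) in(("top",(345,110,100,120)),("side",(315,150,120,140))):
    p,d=read_camera(n);np.savez(n+"1.npz",p=p,d=d);im.append(cv2.resize(p[y:y+h,x:x+w,::-1],(w*480//h,480),interpolation=cv2.INTER_CUBIC))
m=np.hstack(im);print(m.shape);cv2.imwrite("pics/g2.png",m)
E
```

```text
t 6.62 pos [ 518.8 -211.2  347.4] err [-0.4  0.4 -1.4] rot err deg [0.15 0.07 0.07] F [-0.6  0.5 -3. ] M [-0.12  0.51  0.03] open 0.147 grip 30.0 q [-0.54  0.44  1.86  0.53  0.56 -1.1 ]
lip rel mouth [11.1 -0.6 58.5] tilt 24.9 yaw-YE -0.09
(480, 811, 3)
```

View pics/g2.png

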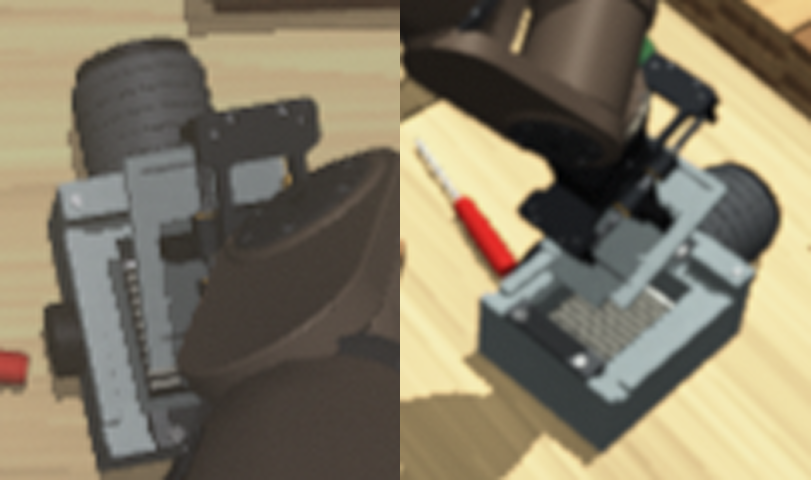

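The cover is held above the hatch. Its +y rear corner is at about (127,165) in the top crop, and its -y rear corner is near (722,187) in the side crop. I'll compare these with the predictions.

```bash
python3 - <<'E'
from nav import *
c,Rc=coverpose(G)
p=lambda n,q:proj(n,c+np.array(q)@Rc.T)
print("top pred crop",((p("top",[[70,50,6],[0,50,6],[-70,50,6],[-40,50,6]])-[345,110])*4+1.5).round(1).tolist())
print("side pred crop",((p("side",[[70,-50,6],[70,50,6],[-70,-50,6],[-84,-30,6],[-70,50,6]])-[315,150])*480/140+[401,1]).round(1).tolist())
# +y edge position, subpixel along image rows in the top picture
g=np.load("top1.npz")["p"].astype(float).mean(2)
for x in(55,40,-10,-25):
    uv=p("top",[[x,50,6]])[0];v=int(round(uv[1]));r=g[v,int(uv[0])-7:int(uv[0])+8]
    print(x,uv.round(1),int(uv[0])-7,r.round().tolist())
E
```

```text
top pred crop [[126.0, 155.4], [139.7, 262.8], [152.9, 366.5], [147.3, 322.5]]
side pred crop [[730.8, 187.5], [643.0, 127.5], [627.1, 309.5], [599.1, 308.5], [541.6, 244.7]]
55 [376.9 154.3] 369 [127.0, 134.0, 136.0, 145.0, 152.0, 152.0, 141.0, 113.0, 132.0, 131.0, 130.0, 132.0, 130.0, 132.0, 130.0]
40 [377.6 160.1] 370 [154.0, 154.0, 154.0, 153.0, 151.0, 150.0, 139.0, 114.0, 131.0, 130.0, 129.0, 130.0, 128.0, 130.0, 129.0]
-10 [380.  179.1] 373 [95.0, 93.0, 85.0, 75.0, 110.0, 112.0, 100.0, 128.0, 127.0, 126.0, 125.0, 125.0, 116.0, 92.0, 91.0]
-25 [380.7 184.7] 373 [138.0, 93.0, 94.0, 85.0, 71.0, 99.0, 111.0, 103.0, 127.0, 126.0, 127.0, 128.0, 129.0, 124.0, 106.0]
```

```bash
sed -i 's/DY=-1.5/DY=-1.8/' nav.py; python3 - <<'E'
from nav import *
for a in((9,12),(9,5)):
    P,Rt=hook(*a);print(row(P,Rt))
E
```

```text
[-0.002, -0.153, 0.281, 0.0, -0.0, -0.0]
[-0.002, -0.173, 0.324, 0.0, -0.0, -0.0]
```

Emit:
{"name": "arm_command", "arguments": {
  "rows": [
    [[-0.002,-0.03,0.05,0,0,0,-1],[-0.002,-0.08,0.14,0,0,0,-1],[-0.002,-0.12,0.22,0,0,0,-1],[-0.002,-0.145,0.265,0,0,0,-1],[-0.002,-0.153,0.281,0,0,0,-1],[-0.002,-0.158,0.292,0,0,0,-1],[-0.002,-0.163,0.303,0,0,0,-1],[-0.002,-0.168,0.314,0,0,0,-1],[-0.002,-0.173,0.324,0,0,0,-1],[-0.002,-0.173,0.324,0,0,0,-1]]
  ]
}}

```text
t: 7.55
eef_pos: [516.3, -212.2, 293.8]
tcp_rot: [2.705, -0.0, 1.716]
ft_force: [0.1, 0.2, -3.2]
opening: 0.143
grip_force: 30.0
```

```bash
python3 - <<'E'
from nav import *
apply([-.002,-.173,.324,0,0,0]);meas();where()
for a in((9,2),(9,0),(9,-2)):
    P,Rt=hook(*a);print(row(P,Rt))
E
```

```text
t 7.55 pos [ 516.3 -212.2  293.8] err [-0.1  0.   0. ] rot err deg [-0.01 -0.01 -0.  ] F [ 0.1  0.2 -3.2] M [-0.15  0.51 -0.01] open 0.143 grip 30.0 q [-0.55  0.51  1.92  0.66  0.45 -1.26]
lip rel mouth [ 9.  -1.8  4.9] tilt 25.0 yaw-YE -0.01
[-0.0, -0.008, 0.018, 0.0, -0.0, -0.0]
[-0.0, -0.014, 0.03, 0.0, -0.0, -0.0]
[-0.0, -0.019, 0.042, 0.0, -0.0, -0.0]
```

Emit:
{"name": "arm_command", "arguments": {
  "rows": [
    [[0,-0.004,0.009,0,0,0,-1],[0,-0.008,0.018,0,0,0,-1],[0,-0.011,0.024,0,0,0,-1],[0,-0.014,0.03,0,0,0,-1],[0,-0.014,0.03,0,0,0,-1]]
  ]
}}

```text
t: 7.97
eef_pos: [516.3, -212.3, 288.8]
tcp_rot: [2.705, -0.0, 1.716]
ft_force: [-0.3, 0.2, -2.0]
opening: 0.141
grip_force: 30.0
```

```bash
python3 - <<'E'
from nav import *
apply([0,-.014,.03,0,0,0]);meas();where()
for a in((9,-1),(9,-2),(9,-3)):
    P,Rt=hook(*a);print(row(P,Rt))
E
```

```text
t 7.97 pos [ 516.3 -212.3  288.8] err [-0. -0. -0.] rot err deg [-0.01 -0.    0.01] F [-0.3  0.2 -2. ] M [-0.14  0.62  0.01] open 0.141 grip 30.0 q [-0.55  0.52  1.92  0.68  0.44 -1.28]
lip rel mouth [ 9.  -1.8 -0.1] tilt 25.0 yaw-YE -0.02
[-0.0, -0.003, 0.006, 0.0, -0.0, -0.0]
[-0.0, -0.005, 0.012, 0.0, -0.0, -0.0]
[-0.0, -0.008, 0.018, 0.0, -0.0, -0.0]
```

Emit:
{"name": "arm_command", "arguments": {
  "rows": [
    [[0,-0.003,0.006,0,0,0,-1],[0,-0.003,0.006,0,0,0,-1],[0,-0.003,0.006,0,0,0,-1]]
  ]
}}

```text
t: 8.22
eef_pos: [516.4, -212.3, 288.4]
tcp_rot: [2.704, 0.0, 1.716]
ft_force: [-1.7, 0.4, 5.4]
opening: 0.146
grip_force: 30.0
```

```bash
python3 - <<'E'
from nav import *
apply([0,-.003,.006,0,0,0]);meas();where()
for a in((9,1.5),(2,1.5),(-2,1.5),(-5,1.5),(-8,1.5)):
    P,Rt=hook(*a);print(row(P,Rt))
E
```

```text
t 8.22 pos [ 516.4 -212.3  288.4] err [ 0.1 -0.   0.5] rot err deg [-0.06 -0.02 -0.01] F [-1.7  0.4  5.4] M [ 0.04  0.74 -0.03] open 0.146 grip 30.0 q [-0.55  0.52  1.92  0.68  0.44 -1.28]
lip rel mouth [ 9.3 -1.9 -0.5] tilt 25.1 yaw-YE -0.00
[-0.0, 0.007, -0.015, 0.0, -0.0, -0.0]
[-0.0, -0.035, -0.035, 0.0, -0.0, -0.0]
[-0.0, -0.059, -0.046, 0.0, -0.0, -0.0]
[-0.0, -0.077, -0.055, 0.0, -0.0, -0.0]
[-0.0, -0.095, -0.063, 0.0, -0.0, -0.0]
```

Emit:
{"name": "arm_command", "arguments": {
  "rows": [
    [[0,0.007,-0.015,0,0,0,-1],[0,-0.014,-0.025,0,0,0,-1],[0,-0.035,-0.035,0,0,0,-1],[0,-0.047,-0.041,0,0,0,-1],[0,-0.059,-0.046,0,0,0,-1],[0,-0.059,-0.046,0,0,0,-1]]
  ]
}}

```text
t: 8.72
eef_pos: [505.0, -214.0, 290.2]
tcp_rot: [2.705, -0.0, 1.715]
ft_force: [-2.0, -2.9, -2.1]
opening: 0.142
grip_force: 30.0
```

```bash
python3 - <<'E'
from nav import *
apply([0,-.059,-.046,0,0,0]);meas();where()
for a in((-4,1.2),(-6,1.2)):
    P,Rt=hook(*a);print(row(P,Rt))
E
```

```text
t 8.72 pos [ 505.  -214.   290.2] err [-0.4 -0.2 -0.2] rot err deg [ 0.01 -0.    0.02] F [-2.  -2.9 -2.1] M [-0.42  0.65  0.05] open 0.142 grip 30.0 q [-0.56  0.51  1.94  0.69  0.44 -1.3 ]
lip rel mouth [-2.5 -1.8  1.3] tilt 25.0 yaw-YE -0.03
[-0.0, -0.013, -0.004, 0.0, -0.0, -0.0]
[-0.0, -0.025, -0.01, 0.0, -0.0, -0.0]
```

Emit:
{"name": "arm_command", "arguments": {
  "rows": [
    [[0,-0.006,-0.002,0,0,0,-1],[0,-0.013,-0.004,0,0,0,-1],[0,-0.013,-0.004,0,0,0,-1],[0,-0.013,-0.004,0,0,0,-1]]
  ]
}}

```text
t: 9.05
eef_pos: [503.4, -214.2, 290.0]
tcp_rot: [2.705, -0.0, 1.716]
ft_force: [-0.1, -1.8, -2.7]
opening: 0.149
grip_force: 30.0
```

```bash
python3 - <<'E'
from nav import *
apply([0,-.013,-.004,0,0,0]);meas();where()
for a in((-6,1.2),(-8,1.2)):
    P,Rt=hook(*a);print(row(P,Rt))
E
```

```text
t 9.05 pos [ 503.4 -214.2  290. ] err [-0.1 -0.1 -0.1] rot err deg [ 0.01 -0.   -0.  ] F [-0.1 -1.8 -2.7] M [-0.49  0.52  0.  ] open 0.149 grip 30.0 q [-0.56  0.51  1.94  0.7   0.44 -1.31]
lip rel mouth [-4.1 -1.8  1.1] tilt 25.0 yaw-YE -0.01
[-0.0, -0.012, -0.006, 0.0, -0.0, -0.0]
[-0.0, -0.024, -0.011, 0.0, -0.0, -0.0]
```

```bash
sed -i 's/DY=-1.8/DY=-2.4/' nav.py; python3 - <<'E'
from nav import *
for a in((-5,1.2),(-6.5,1.2)):
    P,Rt=hook(*a);print(row(P,Rt))
E
```

```text
[-0.004, -0.006, -0.003, 0.0, -0.0, -0.0]
[-0.004, -0.015, -0.007, 0.0, -0.0, -0.0]
```

Emit:
{"name": "arm_command", "arguments": {
  "rows": [
    [[-0.004,0,0,0,0,0,-1],[-0.004,-0.006,-0.003,0,0,0,-1],[-0.004,-0.012,-0.006,0,0,0,-1],[-0.004,-0.012,-0.006,0,0,0,-1],[-0.004,-0.012,-0.006,0,0,0,-1]]
  ]
}}

```text
t: 9.47
eef_pos: [501.5, -214.9, 290.0]
tcp_rot: [2.705, -0.001, 1.716]
ft_force: [1.0, 1.0, -5.3]
opening: 0.148
grip_force: 30.0
```

```bash
python3 - <<'E'
from nav import *
apply([-.004,-.012,-.006,0,0,0]);meas();where()
for a in((-7,1.2),(-8,1.),(-9,1)):
    P,Rt=hook(*a);print(row(P,Rt))
E
```

```text
t 9.47 pos [ 501.5 -214.9  290. ] err [-0.   0.1 -0.2] rot err deg [0.01 0.03 0.01] F [ 1.   1.  -5.3] M [-0.08  0.17 -0.  ] open 0.148 grip 30.0 q [-0.57  0.51  1.95  0.7   0.44 -1.32]
lip rel mouth [-6.1 -2.1  1. ] tilt 25.0 yaw-YE -0.03
[-0.0, -0.006, -0.003, 0.0, -0.0, -0.0]
[-0.0, -0.013, -0.004, 0.0, -0.0, -0.0]
[-0.0, -0.019, -0.007, 0.0, -0.0, -0.0]
```

```bash
python3 - <<'E'
from nav import *
for lx,lz,t in((-6.5,.4,24),(-7.5,.3,22),(-9,.3,20),(-10,.3,18)):
    P,Rt=hook(lx,lz,np.radians(t));print(row(P,Rt))
E
```

```text
[-0.0, 0.018, 0.015, 0.0028, -0.0, -0.0]
[-0.0, 0.057, 0.036, 0.0083, -0.0, -0.0]
[-0.0, 0.092, 0.057, 0.0139, -0.0, -0.0]
[-0.0, 0.129, 0.081, 0.0195, -0.0, -0.0]
```

Emit:
{"name": "arm_command", "arguments": {
  "rows": [
    [[0,0.018,0.015,0.0028,0,0,-1],[0,0.037,0.026,0.0056,0,0,-1],[0,0.057,0.036,0.0083,0,0,-1],[0,0.074,0.046,0.0111,0,0,-1],[0,0.092,0.057,0.0139,0,0,-1],[0,0.092,0.057,0.0139,0,0,-1],[0,0.092,0.057,0.0139,0,0,-1]]
  ]
}}

```text
t: 10.05
eef_pos: [517.4, -212.6, 288.1]
tcp_rot: [2.792, -0.0, 1.716]
ft_force: [-0.0, -0.6, -3.1]
opening: 0.146
grip_force: 30.0
```

```bash
python3 - <<'E'
from nav import *
apply([0,.092,.057,.0139,0,0]);meas();where()
for lx,lz,t in((-10,.3,20),(-11,.3,18),(-12,.3,16),(-12.5,.3,14)):
    P,Rt=hook(lx,lz,np.radians(t));print(row(P,Rt))
E
```

```text
t 10.05 pos [ 517.4 -212.6  288.1] err [-0.1  0.1 -0.1] rot err deg [-0.02  0.02 -0.01] F [-0.  -0.6 -3.1] M [-0.15  0.37  0.  ] open 0.146 grip 30.0 q [-0.54  0.53  1.9   0.48  0.49 -1.09]
lip rel mouth [-8.9 -2.2  0.2] tilt 20.0 yaw-YE 0.00
[-0.0, -0.006, -0.002, -0.0, -0.0, -0.0]
[-0.0, 0.033, 0.018, 0.0056, -0.0, -0.0]
[-0.0, 0.071, 0.04, 0.0111, -0.0, -0.0]
[-0.0, 0.112, 0.065, 0.0167, -0.0, -0.0]
```

Forces are near zero and the tongue is hooked about 9 mm in. I'll keep pivoting.

Emit:
{"name": "arm_command", "arguments": {
  "rows": [
    [[0,-0.006,-0.002,0,0,0,-1],[0,0.013,0.008,0.0028,0,0,-1],[0,0.033,0.018,0.0056,0,0,-1],[0,0.052,0.029,0.0083,0,0,-1],[0,0.071,0.04,0.0111,0,0,-1],[0,0.091,0.052,0.0139,0,0,-1],[0,0.112,0.065,0.0167,0,0,-1],[0,0.112,0.065,0.0167,0,0,-1],[0,0.112,0.065,0.0167,0,0,-1]]
  ]
}}

```text
t: 10.8
eef_pos: [537.5, -209.8, 285.7]
tcp_rot: [2.893, 0.001, 1.715]
ft_force: [9.8, 4.5, -0.8]
opening: 0.146
grip_force: 30.0
```

```bash
python3 - <<'E'
from nav import *
apply([0,.112,.065,.0167,0,0]);meas();where()
for lx,lz,t in((-13.5,.3,14),(-14.5,.3,13),(-15.5,.3,12),(-14.5,.3,12),(-14.5,.3,10)):
    P,Rt=hook(lx,lz,np.radians(t));print(row(P,Rt))
E
```

```text
t 10.80 pos [ 537.5 -209.8  285.7] err [1.  0.1 0.9] rot err deg [-0.25 -0.09  0.01] F [ 9.8  4.5 -0.8] M [ 0.63 -1.64  0.07] open 0.146 grip 30.0 q [-0.51  0.55  1.84  0.28  0.56 -0.88]
lip rel mouth [-10.6  -2.7   0.9] tilt 14.2 yaw-YE -0.02
[-0.0, -0.006, -0.002, -0.0, -0.0, -0.0]
[-0.0, 0.01, 0.008, 0.0027, -0.0, -0.0]
[-0.0, 0.026, 0.017, 0.0055, -0.0, -0.0]
[-0.0, 0.033, 0.019, 0.0055, -0.0, -0.0]
[-0.0, 0.078, 0.043, 0.0111, -0.0, -0.0]
```

```bash
sed -i 's/DY=-2.4/DY=-2.1/;s/\[576.3,-201.7,0\]/[577.8,-201.5,0]/' nav.py; python3 - <<'E'
from nav import *
where()
def d(t,m): t=np.radians(t);return -(14*np.cos(t)-6*np.sin(t)-m)
for lz,t in((.3,14),(.3,12),(.3,10),(.3,9)):
    P,Rt=hook(d(t,.3),lz,np.radians(t));print(round(d(t,.3),1),row(P,Rt))
E
```

```text
lip rel mouth [-12.1  -2.7   0.9] tilt 14.2 yaw-YE -0.02
-11.8 [0.002, 0.014, 0.003, -0.0, -0.0, -0.0]
-12.1 [0.002, 0.058, 0.025, 0.0055, -0.0, -0.0]
-12.4 [0.002, 0.101, 0.049, 0.0111, -0.0, -0.0]
-12.6 [0.002, 0.122, 0.062, 0.0139, -0.0, -0.0]
```

Emit:
{"name": "arm_command", "arguments": {
  "rows": [
    [[0.002,0.014,0.003,0,0,0,-1],[0.002,0.036,0.014,0.0028,0,0,-1],[0.002,0.058,0.025,0.0055,0,0,-1],[0.002,0.08,0.037,0.0083,0,0,-1],[0.002,0.101,0.049,0.0111,0,0,-1],[0.002,0.101,0.049,0.0111,0,0,-1],[0.002,0.101,0.049,0.0111,0,0,-1]]
  ]
}}

```text
t: 11.38
eef_pos: [552.6, -207.3, 281.1]
tcp_rot: [2.967, -0.0, 1.716]
ft_force: [0.8, -1.1, -2.7]
opening: 0.147
grip_force: 30.0
```

```bash
cat >> nav.py <<'E'
def d(t,m): t=np.radians(t);return -(14*np.cos(t)-6*np.sin(t)-m)
def fe(): print("F ext axes",(R([0,0,YE]).T@state()["ft_force"]).round(1),"M",(R([0,0,YE]).T@state()["moment"]).round(2))
E
python3 - <<'E'
from nav import *
apply([.002,.101,.049,.0111,0,0]);meas();where();fe()
for m,lz,t in((.3,.2,9),(0,.2,8),(-.3,.2,7),(-.5,.1,6),(-.5,0,5),(-.5,0,4)):
    P,Rt=hook(d(t,m),lz,np.radians(t));print(t,round(d(t,m),1),row(P,Rt))
E
```

```text
t 11.38 pos [ 552.6 -207.3  281.1] err [-0.1 -0.  -0.2] rot err deg [-0.02  0.02 -0.01] F [ 0.8 -1.1 -2.7] M [-0.11 -0.08 -0.04] open 0.147 grip 30.0 q [-0.49  0.58  1.8   0.18  0.63 -0.76]
lip rel mouth [-12.4  -2.    0.1] tilt 10.0 yaw-YE -0.00
F ext axes [ 0.7 -1.2 -2.7] M [-0.12 -0.07 -0.04]
9 -12.6 [-0.0, 0.022, 0.012, 0.0028, -0.0, -0.0]
8 -13.0 [-0.0, 0.041, 0.023, 0.0055, -0.0, -0.0]
7 -13.5 [-0.0, 0.061, 0.034, 0.0083, -0.0, -0.0]
6 -13.8 [-0.0, 0.081, 0.047, 0.0111, -0.0, -0.0]
5 -13.9 [-0.0, 0.102, 0.06, 0.0139, -0.0, -0.0]
4 -14.0 [-0.0, 0.123, 0.073, 0.0166, -0.0, -0.0]
```

Emit:
{"name": "arm_command", "arguments": {
  "rows": [
    [[0,0.011,0.006,0.0014,0,0,-1],[0,0.022,0.012,0.0028,0,0,-1],[0,0.041,0.023,0.0055,0,0,-1],[0,0.061,0.034,0.0083,0,0,-1],[0,0.061,0.034,0.0083,0,0,-1],[0,0.061,0.034,0.0083,0,0,-1]]
  ]
}}

```text
t: 11.88
eef_pos: [562.8, -205.8, 278.2]
tcp_rot: [3.018, 0.0, 1.716]
ft_force: [2.7, 1.5, 4.8]
opening: 0.146
grip_force: 30.0
```

```bash
python3 - <<'E'
from nav import *
apply([0,.061,.034,.0083,0,0]);meas();where();fe()
for m,lz,t in((-.3,.1,6),(-.3,0,5),(-.3,0,4),(-.3,0,3),(-.3,-.2,2)):
    P,Rt=hook(d(t,m),lz,np.radians(t));print(t,round(d(t,m),1),row(P,Rt))
E
```

```text
t 11.88 pos [ 562.8 -205.8  278.2] err [0.3 0.  0.3] rot err deg [-0.05 -0.03 -0.02] F [2.7 1.5 4.8] M [ 0.14 -0.49 -0.09] open 0.146 grip 30.0 q [-0.47  0.6   1.77  0.11  0.68 -0.7 ]
lip rel mouth [-13.   -2.2   0.5] tilt 7.1 yaw-YE 0.01
F ext axes [2.9 1.1 4.8] M [ 0.06 -0.5  -0.09]
6 -13.6 [-0.0, 0.022, 0.012, 0.0028, -0.0, -0.0]
5 -13.7 [-0.0, 0.044, 0.024, 0.0056, -0.0, -0.0]
4 -13.8 [-0.0, 0.066, 0.036, 0.0083, -0.0, -0.0]
3 -14.0 [-0.0, 0.087, 0.048, 0.0111, -0.0, -0.0]
2 -14.1 [-0.0, 0.108, 0.062, 0.0139, -0.0, -0.0]
```

Emit:
{"name": "arm_command", "arguments": {
  "rows": [
    [[0,0.011,0.006,0.0014,0,0,-1],[0,0.022,0.012,0.0028,0,0,-1],[0,0.033,0.018,0.0042,0,0,-1],[0,0.044,0.024,0.0056,0,0,-1],[0,0.044,0.024,0.0056,0,0,-1],[0,0.044,0.024,0.0056,0,0,-1]]
  ]
}}

```text
t: 12.38
eef_pos: [569.6, -204.9, 275.3]
tcp_rot: [3.053, 0.0, 1.716]
ft_force: [6.6, 1.5, 3.3]
opening: 0.145
grip_force: 30.0
```

```bash
python3 - <<'E'
from nav import *
apply([0,.044,.024,.0056,0,0]);meas();where();fe()
for m,lz,t in((-.3,0,4),(-.3,0,3),(-.3,-.2,2),(-.3,-.5,1),(-.3,-.5,0)):
    P,Rt=hook(d(t,m),lz,np.radians(t));print(t,round(d(t,m),1),row(P,Rt))
E
```

```text
t 12.38 pos [ 569.6 -204.9  275.3] err [ 0.2 -0.   0.2] rot err deg [-0.08 -0.03 -0.  ] F [6.6 1.5 3.3] M [ 0.14 -0.58  0.01] open 0.145 grip 30.0 q [-0.46  0.61  1.75  0.08  0.71 -0.66]
lip rel mouth [-13.2  -2.2   0.1] tilt 5.1 yaw-YE -0.00
F ext axes [6.8 0.6 3.3] M [ 0.06 -0.59  0.01]
4 -13.8 [-0.0, 0.022, 0.011, 0.0027, -0.0, -0.0]
3 -14.0 [-0.0, 0.044, 0.022, 0.0055, -0.0, -0.0]
2 -14.1 [-0.0, 0.065, 0.036, 0.0083, -0.0, -0.0]
1 -14.2 [-0.0, 0.087, 0.05, 0.0111, -0.0, -0.0]
0 -14.3 [-0.0, 0.108, 0.063, 0.0139, -0.0, -0.0]
```

Emit:
{"name": "arm_command", "arguments": {
  "rows": [
    [[0,0.011,0.006,0.0014,0,0,-1],[0,0.022,0.011,0.0027,0,0,-1],[0,0.033,0.017,0.0041,0,0,-1],[0,0.044,0.022,0.0055,0,0,-1],[0,0.044,0.022,0.0055,0,0,-1],[0,0.044,0.022,0.0055,0,0,-1]]
  ]
}}

```text
t: 12.88
eef_pos: [576.5, -203.8, 272.5]
tcp_rot: [3.088, 0.0, 1.716]
ft_force: [7.6, 1.0, 2.1]
opening: 0.147
grip_force: 30.0
```

```bash
python3 - <<'E'
from nav import *
apply([0,.044,.022,.0055,0,0]);meas();where();fe()
for m,lz,t in((-.3,0,2),(-.3,-.2,1),(-.3,-.5,0),(-.3,-.5,-1)):
    P,Rt=hook(d(t,m),lz,np.radians(t));print(t,round(d(t,m),1),row(P,Rt))
E
```

```text
t 12.88 pos [ 576.5 -203.8  272.5] err [ 0.3 -0.   0.1] rot err deg [-0.08 -0.03 -0.01] F [7.6 1.  2.1] M [ 0.08 -0.53 -0.07] open 0.147 grip 30.0 q [-0.45  0.62  1.73  0.04  0.75 -0.63]
lip rel mouth [-13.4  -2.2   0. ] tilt 3.1 yaw-YE 0.00
F ext axes [ 7.7 -0.1  2.1] M [ 0.   -0.54 -0.07]
2 -14.1 [-0.0, 0.022, 0.012, 0.0028, -0.0, -0.0]
1 -14.2 [-0.0, 0.044, 0.024, 0.0056, -0.0, -0.0]
0 -14.3 [-0.0, 0.066, 0.038, 0.0084, -0.0, -0.0]
-1 -14.4 [-0.0, 0.087, 0.051, 0.0111, -0.0, -0.0]
```

Emit:
{"name": "arm_command", "arguments": {
  "rows": [
    [[0,0.011,0.006,0.0014,0,0,-1],[0,0.022,0.012,0.0028,0,0,-1],[0,0.033,0.018,0.0042,0,0,-1],[0,0.044,0.024,0.0056,0,0,-1],[0,0.044,0.024,0.0056,0,0,-1],[0,0.044,0.024,0.0056,0,0,-1]]
  ]
}}

```text
t: 13.38
eef_pos: [583.2, -202.9, 269.4]
tcp_rot: [3.122, 0.001, 1.716]
ft_force: [5.9, 1.0, 2.8]
opening: 0.149
grip_force: 30.0
```

```bash
python3 - <<'E'
from nav import *
apply([0,.044,.024,.0056,0,0]);meas();where();fe()
for m,lz,t in((-.3,-.2,0),(-.3,-.8,0),(-.3,-.5,-1),(-.3,-1,-1)):
    P,Rt=hook(d(t,m),lz,np.radians(t));print(t,round(d(t,m),1),row(P,Rt))
E
```

```text
t 13.38 pos [ 583.2 -202.9  269.4] err [ 0.3 -0.   0.2] rot err deg [-0.1  -0.04 -0.  ] F [5.9 1.  2.8] M [ 0.16 -0.83 -0.05] open 0.149 grip 30.0 q [-0.44  0.64  1.71  0.01  0.78 -0.6 ]
lip rel mouth [-13.5  -2.3  -0.1] tilt 1.1 yaw-YE -0.00
F ext axes [6.  0.2 2.8] M [ 0.04 -0.84 -0.05]
0 -14.3 [-0.0, 0.022, 0.012, 0.0028, -0.0, -0.0]
0 -14.3 [-0.0, 0.022, 0.016, 0.0028, -0.0, -0.0]
-1 -14.4 [-0.0, 0.044, 0.025, 0.0055, -0.0, -0.0]
-1 -14.4 [-0.0, 0.044, 0.028, 0.0055, -0.0, -0.0]
```

Emit:
{"name": "arm_command", "arguments": {
  "rows": [
    [[0,0.011,0.007,0.0014,0,0,-1],[0,0.022,0.014,0.0028,0,0,-1],[0,0.022,0.014,0.0028,0,0,-1],[0,0.022,0.014,0.0028,0,0,-1]]
  ]
}}

```text
t: 13.72
eef_pos: [586.5, -202.4, 267.8]
tcp_rot: [3.14, 0.001, 1.716]
ft_force: [6.1, 1.7, 5.3]
opening: 0.147
grip_force: 30.0
```

```bash
python3 - <<'E'
from nav import *
apply([0,.022,.014,.0028,0,0]);meas();where();fe()
for m,lz,t in((-.3,-.8,-.5),(-.3,-.8,-1),(-.3,-1,-1.5)):
    P,Rt=hook(d(t,m),lz,np.radians(t));print(t,round(d(t,m),1),row(P,Rt))
im=[]
for n,(x,y,w,h) in(("top",(345,110,100,120)),("side",(335,170,90,115))):
    p,d_=read_camera(n);np.savez(n+"2.npz",p=p,d=d_);im.append(cv2.resize(p[y:y+h,x:x+w,::-1],(w*480//h,480),interpolation=cv2.INTER_CUBIC))
m=np.hstack(im);print(m.shape);cv2.imwrite("pics/g3.png",m)
E
```

```text
t 13.72 pos [ 586.5 -202.4  267.8] err [ 0.3 -0.1  0.7] rot err deg [-0.13 -0.05 -0.  ] F [6.1 1.7 5.3] M [ 0.3  -0.61  0.05] open 0.147 grip 30.0 q [-0.44  0.64  1.7   0.    0.8  -0.58]
lip rel mouth [-13.6  -2.3  -0.1] tilt 0.1 yaw-YE -0.01
F ext axes [6.3 0.8 5.3] M [ 0.2  -0.64  0.05]
-0.5 -14.4 [-0.0, 0.011, 0.007, 0.0013, -0.0, -0.0]
-1 -14.4 [-0.0, 0.022, 0.013, 0.0027, -0.0, -0.0]
-1.5 -14.5 [-0.0, 0.033, 0.02, 0.0041, -0.0, -0.0]
(480, 775, 3)
```

View pics/g3.png

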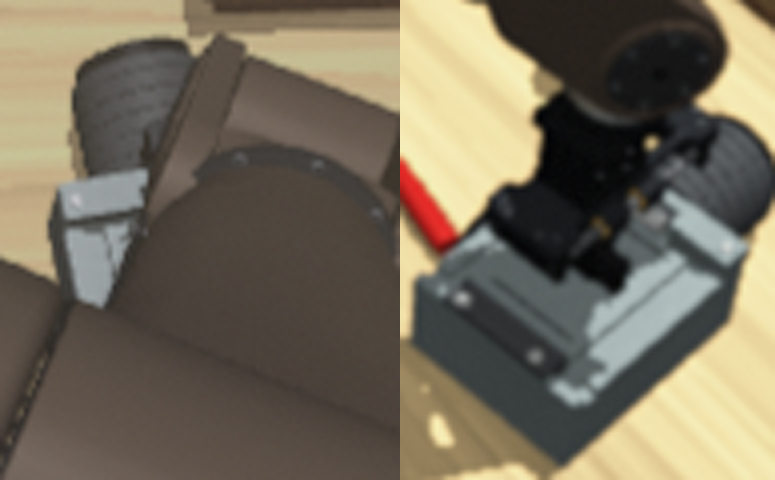

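Side view: the cover lies in the hatch with its tongue under the keeper (446..570, 290..370), next to the roller at (655,215). I'll press a bit further to check whether it is seated.

Emit:
{"name": "arm_command", "arguments": {
  "rows": [
    [[0,0.011,0.007,0.0013,0,0,-1],[0,0.011,0.012,0.0013,0,0,-1],[0,0.011,0.016,0.0013,0,0,-1],[0,0.011,0.016,0.0013,0,0,-1]]
  ]
}}

```text
t: 14.15
eef_pos: [587.8, -202.1, 267.7]
tcp_rot: [-3.136, 0.001, 1.716]
ft_force: [-5.8, 4.6, 30.5]
opening: 0.146
grip_force: 30.0
```

```bash
python3 - <<'E'
from nav import *
apply([0,.011,.016,.0013,0,0]);meas();where();fe()
E
```

```text
t 14.15 pos [ 587.8 -202.1  267.7] err [-0. -0.  3.] rot err deg [-0.19 -0.09  0.  ] F [-5.8  4.6 30.5] M [ 0.86  0.43 -0.  ] open 0.146 grip 30.0 q [-0.44  0.64  1.69 -0.01  0.81 -0.58]
lip rel mouth [-13.7  -2.3   0.5] tilt -0.3 yaw-YE -0.01
F ext axes [-5.1  5.4 30.5] M [ 0.91  0.3  -0.  ]
```

Emit:
{"name": "arm_command", "arguments": {
  "rows": [
    [[0,0,-0.01,0,0,0,-1],[0,0,-0.019,0,0,0,-1],[0,0,-0.019,0,0,0,-1],[0,0,-0.019,0,0,0,-0.5],[0,0,-0.019,0,0,0,-0.2],[0,0,-0.019,0,0,0,0],[0,0,-0.019,0,0,0,0],[0,0,-0.019,0,0,0,0]]
  ]
}}

```text
t: 14.82
eef_pos: [587.6, -202.2, 267.2]
tcp_rot: [-3.132, -0.001, 1.716]
ft_force: [0.2, -0.9, 0.4]
opening: 0.438
grip_force: 0.0
```

```bash
python3 - <<'E'
from nav import *
apply([0,0,-.019,0,0,0]);meas();where();fe()
E
```

```text
t 14.82 pos [ 587.6 -202.2  267.2] err [-0.2 -0.1 -0.4] rot err deg [0.05 0.03 0.  ] F [ 0.2 -0.9  0.4] M [-0.08  0.06 -0.02] open 0.438 grip 0.0 q [-0.44  0.65  1.69 -0.01  0.81 -0.58]
lip rel mouth [-14.7  -1.9   0.4] tilt -0.5 yaw-YE -0.01
F ext axes [ 0.  -0.9  0.4] M [-0.07  0.07 -0.02]
```

Emit:
{"name": "arm_command", "arguments": {
  "rows": [
    [[0,0,-0.1,0,0,0,0],[0,0,-0.3,0,0,0,0],[0,0,-0.55,0,0,0,0],[0,0,-0.8,0,0,0,0],[0,0,-0.95,0,0,0,0]]
  ]
}}

```text
t: 15.23
eef_pos: [588.9, -202.0, 413.8]
tcp_rot: [-3.136, 0.002, 1.716]
ft_force: [0.5, -0.6, -0.8]
opening: 0.501
grip_force: 0.0
```

Emit:
{"name": "arm_command", "arguments": {
  "rows": [
    [[0.25,0,0,0,0,0,0],[0.5,0,0,0,0,0,0],[0.75,0,0,0,0,0,0],[1,0,0,0,0,0,0],[1,0,0,0,0,0,0]]
  ]
}}

```text
t: 15.65
eef_pos: [566.1, -48.8, 410.2]
tcp_rot: [-3.132, -0.001, 1.719]
ft_force: [0.2, -1.3, -0.3]
opening: 0.499
grip_force: 0.0
```

Emit:
{"name": "arm_command", "arguments": {
  "rows": [
    [[0.25,0,0,0,0,0,0],[0.5,0,0,0,0,0,0],[0.75,0,0,0,0,0,0],[1,0,0,0,0,0,0],[1,0,0,0,0,0,0],[1,0,0,0,0,0,0]]
  ]
}}

```text
t: 16.15
eef_pos: [545.4, 96.3, 410.1]
tcp_rot: [-3.133, -0.0, 1.719]
ft_force: [-0.1, -1.3, 0.4]
opening: 0.502
grip_force: 0.0
```

```bash
python3 - <<'E'
from nav import *
s=state();print(s["t"],s["eef_pos"],s["ft_force"])
im=[]
for n,(x,y,w,h) in(("top",(350,115,85,120)),("side",(330,180,100,115))):
    p,d_=read_camera(n);np.savez(n+"3.npz",p=p,d=d_);im.append(cv2.resize(p[y:y+h,x:x+w,::-1],(w*480//h,480),interpolation=cv2.INTER_CUBIC))
    P=cloud(n,d_)
    Z=R([0,0,YE]).T
    for nm,xs in(("front",(-60,-20)),("rear",(30,60))):
        q=(P-E0)@Z.T
        m=(q[...,0]>xs[0])&(q[...,0]<xs[1])&(abs(q[...,1])<40)&(q[...,2]>40)&(q[...,2]<130)
        print(n,nm,m.sum(),np.median(q[m][:,2]).round(1))
m=np.hstack(im);cv2.imwrite("pics/g4.png",m);print(m.shape)
E
```

```text
16.15 [545.3724642   96.3304733  410.05562509] [-0.08580247 -1.29369461  0.43408743]
top front 395 76.3
top rear 280 76.0
side front 263 75.3
side rear 146 75.3
(480, 757, 3)
```

View pics/g4.png

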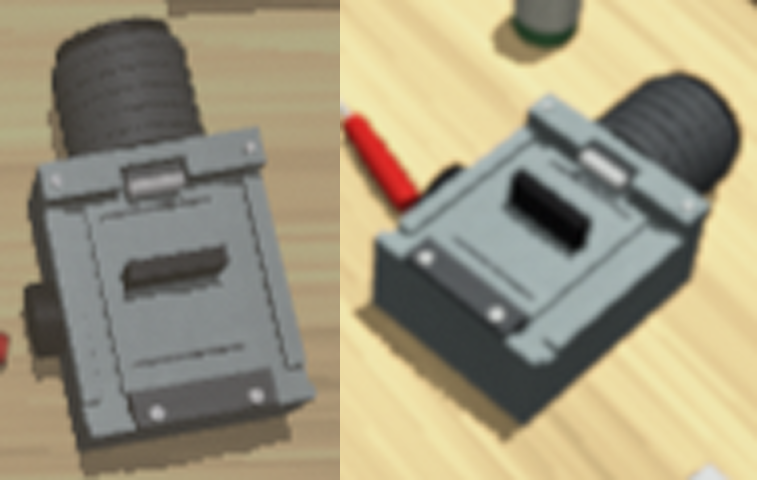

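The cover lies flat: its top reads about 76 mm at both the front and rear. The tongue is under the keeper (130..275, 375..425 in the top crop), the roller (155,183) sits over the rear edge, and the arm is clear. I'm handing the job in.

```bash
python3 -c "
from cell import *
print(job_done())"
```

```text
the job is handed in; nothing more can be done
None
```

The hatch cover is back on the extractor, lying flat with its tongue hooked under the keeper and its rear edge under the roller catch; the arm has let go and stands clear, and the job was handed in at about 16 s of the 67 s allowed.

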